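# Gauge the worn mark on the blue test panel

## Robot

A 6-joint arm with a two-finger parallel gripper is mounted at the origin on the work surface. World frame = base frame: x ahead of the robot, y to its left, z up, the work surface at z = 0. Lengths are in m, angles in rad, forces in N, time in s.
With the tool pointing down it reaches from about 0.425 to 0.95 m from the base axis. Payload 3.5 kg.
Tool frame: the origin (TCP) lies between the finger pads; the fingertips stand 22 mm ahead of it and the grasp point (between the pads) lies 3 mm ahead of it (ctrl.nose_length is the z of the fingertips in the tool frame, in m); z points along the fingers, y is the line along which they close (so a half turn about z gives the same grasp; the last joint's range is limited). The gripper opens to 85 mm and grips with 20 to 120 N. Pads are 22 mm wide; open, the fingers measure 114 mm over their backs; the gripper's body (76 mm by 85 mm) begins 54 mm behind the grasp point. The pads swing forward as they close: fully open they stand 13 mm farther back than shut.
Start: joints at [-1.382, 0.286, 1.577, -0, 1.279, -0.15], TCP at [0.224, -0.637, 0.253] pointing down, gripper open.
Joint ranges: [-2.77, 2.77], [-0.9, 2.22], [0.21, 2.48], [-1.53, 4.67], [0.24, 2.81], [-2.84, 2.84]. Speed limits (rad/s): [2.79, 2.79, 3.14, 3.14, 3.14, 3.14].

## Interface

Orientations are given as a unit quaternion [x, y, z, w].
In Python, from plant import ctrl gives the robot as it stands. The module is installed in compiled form; this text tells all that it offers.
- The arm moves only by the tool send_rows, never from a script. Its argument "rows" is text: rows parted by semicolons, each of 7 numbers parted by spaces: the turn, a rotation vector about the tool's x, y, z in parts of the range, where 1.0 means 45 degrees, then the shift along the tool's x, y, z in shares of 800 mm (1.0 is 800 mm), then the opening, from -1 (shut) to 1 (fully open). A call has 1 to 8 rows; each row is the pose to reach, as a shift and turn from the pose commanded when the call began, along the tool's axes at that moment; what a row does not reach only later rows make up. A row lasts 1/8 s, in which the tool goes at most 62.5 mm and 10.7 degrees, less where a joint would pass 70% of its speed; a pose out of reach is approached as far as the arm can. A shift or turn number past 1, either way, is cut back to 1. A call with a gripper value outside its range is refused whole. The fingers move at their own pace and stop on an object; "grip_force" is the grip in N (left out, the last holds). Time passes only in rows, so rows that repeat a pose let the fingers close. It gives the time, the measured TCP pose, the force, the opening and the grip force at its end, in the units of the state.
- ctrl.get_state(): the state, without advancing time (a new reading comes with each control period).
- ctrl.read_camera(name): name is "scene" or "top"; returns a dict with "color" (420x560x3 uint8, red, green, blue), "fx", "fy", "cx", "cy" (pixels), "extrinsics" (4x4, takes a point from world to camera coordinates). Camera axes: x right, y down, z forward; pixel columns grow to the right and rows downward; lengths in m; the calibration is good to about 2 mm. A picture is of the moment at which its call begins. There is no depth.
- ctrl.sign_off(): hands the job in; it is judged then, once.
Trained networks look in a picture, given as the dict that the camera call returned (one of the last four; its "shot" number tells which), for a name from the list of things; names that differ only in an ending like _2 or _b are one class to them, and where a whole thing is asked for, a point or a joint stands for the part that bears it (a point fixed in the world has none). Each returns a list of dicts, best first, with "p" (0 to 1); they miss things now and then, are a little off and sometimes report something else, mostly with a low value. They report only what shows in the picture. A call takes as long as a camera call. They do not tell look-alikes from the thing itself.
- ctrl.look_for(picture, target): "position" ([x, y, z] in m, in the coordinates of the camera as it stood for that picture, good to about 4 mm: the middle of the surface that is visible of it).
The state is a dict: "time": time; "qpos": joint angles; "dq": joint speeds; "joint_efforts": joint torques, N m; "eef_pos": TCP position; "tcp_rot": TCP orientation; "contact_force": force on the tool from outside, world axes, zero at the start; "wrist_torque": the same for the moment, N m; "opening": opening from 0.0 (shut) to 1.0 (fully open); "finger_force": force on a finger pad.
Only numpy, scipy, OpenCV 4.12 (cv2) and the standard library are available. Lean on these libraries where they do the work, as an engineer would, in place of code of your own. Each camera call takes 0.05 s, during which the arm holds its last target. There are 200 camera calls.

## Task

Take the orange coating-gauge pen out of its rack, point its nose squarely at the code label of the blue test panel from about 5 cm away and hold it still there for a second or more so that it reads, then set the tip on the round dark wear mark of the same panel, pen square to the sloped panel and pressed lightly at about 3 N (spring tip roughly half in). Finish while still holding the pen there: do not let go. Touch the coating only at the mark, never push hard, and leave the red panel and the things lying about alone.

Things in the scene. Friction and masses are not known exactly. Their poses are not given: they have to be found in the camera images.
- pen: gauge pen upright in the rack, about 0.17 kg. Origin: centre of its barrel's lower end; z up the pen. Aluminium barrel 24 mm dia. to z=75 mm, black flange 44 mm dia. z=75-81 (rests on the rack's top), orange square handle 26 x 26 mm (sides along x, y) z=81-148, top z=149; a brass spring tip sticks out 14 mm below the origin. Grip from above on two flats, pad centres at z=116 mm
- tip_point (a point): the lowest point of the brass tip, on the pen's axis (8 mm diameter round end; the reader looks out along the pen's axis here too); axes as the pen's. 14 mm below the pen's origin while the tip is free; 130 mm below the good grip point
- tip (a joint): how far the spring tip is pushed into the pen, 0 (free) to 0.012 m (stop); force = 1.4 N + 350 N/m x travel, so 3 N is about 4.6 mm in, and past 5.6 N it is at the stop and rigid
- rack: fixed grey rack block, 84 x 84 x 95 mm with a 31 mm through hole at its centre in which the pen's barrel stands (pen's origin 20 mm above the table); the pen's handle sides are parallel to the block's. Origin: centre of underside, z up. Lift the pen straight up by at least 95 mm to clear it
- blue_stand: fixed sample stand carrying the blue panel; base plate 130 x 140 mm, highest edge 98 mm above the table. Origin: centre of underside on the table, z up, -x is the low side of the slope
- blue_panel: blue coated panel fixed on the blue stand, 86 (x) x 116 (y) x 4 mm, sloping 20 degrees from level: its normal (z) leans towards the stand's -x. Origin: centre of its underside, 78 mm above the table
- blue_mark (a point): centre of the wear mark on the blue panel's face: dark disc 16 mm diameter in a white ring 28 mm diameter. z is the panel's outward normal. It lies 30 mm from the panel's centre along the panel's +y (robot's left when seen from the robot at yaw 0)
- blue_code (a point): centre of the code label (white square 30 mm, black squares) on the blue panel's face, 60 mm from the mark, on the -y side. z is the outward normal
- red_stand: fixed stand just like the blue one, carrying the red panel with its own mark and label; not to be touched. The two stands may have changed places
- red_panel: red coated panel on the red stand, same size and slope as the blue; leave alone
- weight: loose brass weight, 40 mm diameter, 44 mm tall; leave alone. Origin: centre of underside
- reel: loose white tape reel lying flat, 76 mm diameter, 18 mm tall; leave alone. Origin: centre of underside
- bottle: loose clear bottle, 56 mm diameter, 140 mm tall; leave alone. Origin: centre of underside
Things that resemble listed ones, but are neither listed nor needed, are in the scene too. There is more than one size of the pen; the job needs the smallest.

How it is judged:
By the outcome, as a careful person would: the job done as asked, in the order asked, and still so for the second after the job is handed in, while the arm keeps its last pose, push and grip.
It also fails if it takes over 45 s, if anything falls off the work surface, if the arm or the gripper's body presses on something with over 40 N, if the wrist force passes 120 N, or if a joint passes its speed limit or range.

## Working session

There is one attempt and no reset: what is moved stays moved. The work goes in short steps, Python scripts to look and compute and a tool call to move; the robot and the scene stay as the last step left them, time stands still between calls to the robot, and variables do not carry over. Pictures are saved under pics/ and viewed, at most 10 in all, crops included, and the job is handed in when it is done.

Besides the shell and the picture viewer there is one more tool, called after "Emit:" by a JSON object that holds its "method" and its "body", one argument or row to a line. send_rows: Moves the arm, as the interface text tells. Its arguments: {"type":"object","properties":{"rows":{"type":"string"},"grip_force":{"type":"number"}},"required":["rows"]}

```bash
mkdir -p pics; cat > h.py <<'E'
import numpy as np, cv2
from plant import ctrl
from scipy.spatial.transform import Rotation as R
def snap(cam,name=None):
    p=ctrl.read_camera(cam)
    if name: cv2.imwrite('pics/'+name,cv2.cvtColor(p['color'],cv2.COLOR_RGB2BGR))
    return p
def w(p,c): 
    T=np.linalg.inv(p['extrinsics']); return T[:3,:3]@np.array(c)+T[:3,3]
def px(p,X):
    c=p['extrinsics']@np.append(X,1); return np.array([p['fx']*c[0]/c[2]+p['cx'],p['fy']*c[1]/c[2]+p['cy']])
def ray(p,u,v,z):
    T=np.linalg.inv(p['extrinsics']); d=T[:3,:3]@np.array([(u-p['cx'])/p['fx'],(v-p['cy'])/p['fy'],1]); o=T[:3,3]
    return o+d*(z-o[2])/d[2]
E
python3 - <<'E'
from h import *
np.set_printoptions(precision=4,suppress=True)
ps={c:snap(c,c+'0.png') for c in('scene','top')}
s=ctrl.get_state(); print(s['time'],s['eef_pos'],s['tcp_rot'],s['contact_force'],ctrl.nose_length)
for c,p in ps.items():
    print(c,p['fx'],np.linalg.inv(p['extrinsics'])[:3,3])
    for n in('pen','rack','blue_panel','blue_mark','blue_code','blue_stand','red_panel','weight','bottle','reel'):
        for d in ctrl.look_for(p,n)[:4]:
            X=w(p,d['position']); print(c,n,round(d['p'],2),X,px(p,X).round())
print(ctrl.get_state()['time'])
E
```

```text
0.1 [ 0.2243 -0.6361  0.2521] [ 0.9857  0.1686 -0.     -0.0011] [-0.2587  0.7681 -0.2695] 0.022
scene 403.40269717079747 [ 1.2396 -0.3469  0.5601]
scene pen 0.94 [ 0.4566 -0.2795  0.1346] [137. 201.]
scene pen 0.76 [ 0.3459 -0.2506  0.173 ] [139. 161.]
scene pen 0.68 [ 0.4218 -0.1518  0.144 ] [192. 179.]
scene rack 0.66 [ 0.4827 -0.2829  0.0654] [143. 235.]
scene blue_panel 0.96 [ 0.5799 -0.0477  0.0883] [263. 224.]
scene blue_panel 0.32 [ 0.4809 -0.279   0.0664] [145. 234.]
scene blue_code 0.75 [ 0.5775 -0.0469  0.085 ] [263. 225.]
scene blue_stand 0.87 [ 0.5993 -0.0593  0.0318] [262. 251.]
scene blue_stand 0.48 [ 0.4563 -0.2781  0.1374] [138. 199.]
scene red_panel 0.61 [0.4707 0.258  0.0879] [352. 178.]
scene red_panel 0.31 [ 0.5738 -0.0441  0.0847] [263. 224.]
scene weight 0.72 [ 0.6605 -0.2783  0.0217] [167. 304.]
scene bottle 0.61 [0.7261 0.164  0.0749] [384. 241.]
scene reel 0.75 [ 0.743  -0.1814  0.0183] [232. 319.]
top 536.274774815863 [ 0.3414 -0.0207  1.4705]
top pen 0.82 [ 0.4496 -0.2692  0.147 ] [377. 251.]
top pen 0.73 [ 0.4023 -0.1395  0.2285] [328. 267.]
top pen 0.58 [ 0.33   -0.2374  0.2145] [369. 300.]
top rack 0.66 [ 0.4452 -0.2633  0.1001] [372. 254.]
top rack 0.34 [ 0.644  -0.2752  0.0216] [371. 184.]
top blue_panel 0.98 [ 0.5666 -0.0473  0.0845] [288. 206.]
top blue_mark 0.55 [ 0.5695 -0.0426  0.078 ] [286. 205.]
top blue_code 0.73 [ 0.5715 -0.0483  0.0822] [288. 204.]
top blue_stand 0.97 [ 0.5554 -0.0447  0.0727] [287. 210.]
top red_panel 0.92 [0.4666 0.2668 0.0786] [166. 241.]
top weight 0.71 [ 0.646 -0.276  0.021] [371. 183.]
top weight 0.33 [ 0.5707 -0.043   0.0815] [286. 204.]
top bottle 0.67 [0.6988 0.1677 0.0897] [208. 154.]
top bottle 0.43 [ 0.7332 -0.1843  0.0154] [338. 152.]
top reel 0.6 [ 0.7369 -0.1872  0.0129] [339. 151.]
top reel 0.57 [ 0.4479 -0.2705  0.1465] [378. 251.]
1.1
```

View pics/scene0.png

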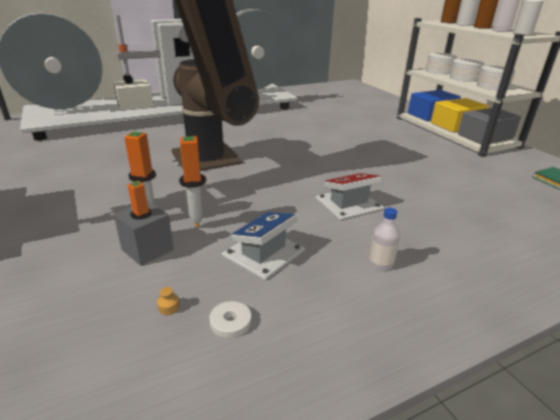

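View pics/top0.png

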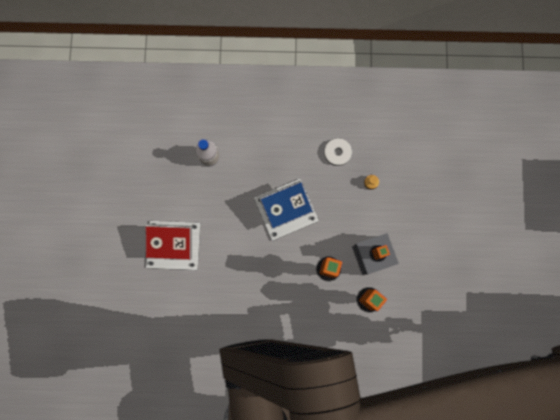

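The scene picture shows the blue panel at (265,227), the red panel at (352,180), and three orange pens. The candidates are:
- small pen in the grey rack, scene (139,200) / top (382,252)
- large pen, scene (139,160) / top (373,300)
- large pen, scene (191,165) / top (331,267)

The small one in the rack fits the description. I'll check it in a close crop.

```bash
python3 - <<'E'
import cv2,numpy as np
a=cv2.imread('pics/top0.png')[172:318,252:412]
b=cv2.imread('pics/scene0.png')[125:275,105:305]
cv2.imwrite('pics/ctop.png',cv2.resize(a,None,fx=4,fy=4,interpolation=cv2.INTER_CUBIC))
cv2.imwrite('pics/cscene.png',cv2.resize(b,None,fx=4,fy=4,interpolation=cv2.INTER_CUBIC))
E
```

```text
(no output)
```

View pics/ctop.png

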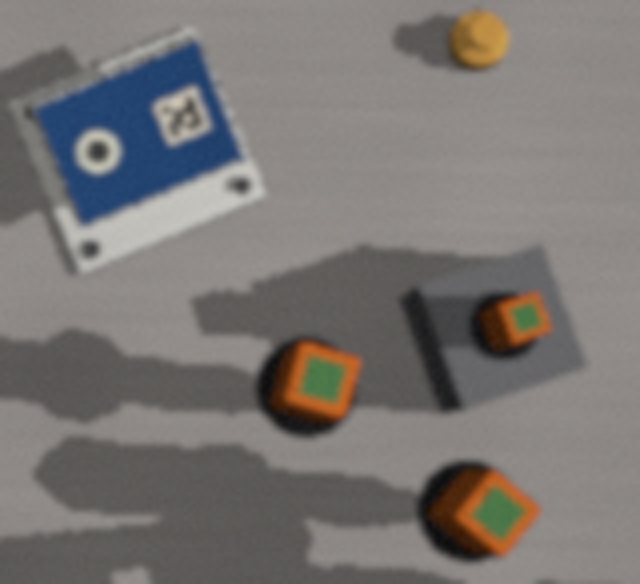

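View pics/cscene.png

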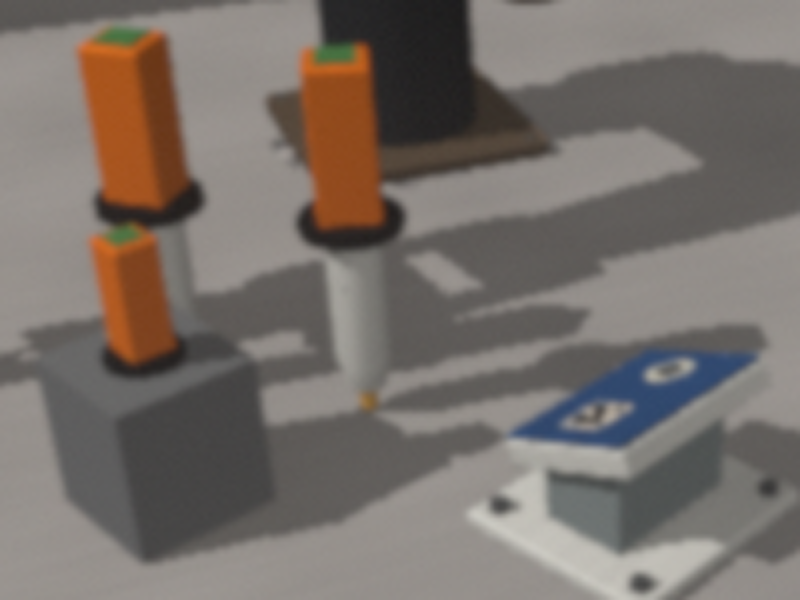

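The crops confirm the choice. The small orange pen sits in the grey rack (full-top px about (383,251)), and both lookalikes are larger and stand outside the rack. On the blue panel in the top picture, the mark is at (276,210) and the code at (298,201). The low white base edge is towards the robot. Next I'll fit the poses by silhouette in both cameras.

```bash
cat > fit.py <<'E'
from h import *
from scipy.optimize import minimize
def pose(v,z,tilt=0):   # stand-like frame x,y,yaw
    return R.from_euler('ZY',[v[2],-tilt]), np.array([v[0],v[1],z])
def box(x,y,z0,z1): return np.array([[a*x/2,b*y/2,c] for a in(-1,1) for b in(-1,1) for c in(z0,z1)])
S=8
def hullmask(p,P,roi):
    uv=np.array([px(p,X) for X in P]); uv=(uv+.5-roi[:2])*S
    m=np.zeros(((roi[3]-roi[1])*S,(roi[2]-roi[0])*S),np.uint8)
    cv2.fillConvexPoly(m,cv2.convexHull(np.round(uv*16).astype(np.int32)),255,cv2.LINE_AA,4)
    return cv2.resize(m,None,fx=1/S,fy=1/S,interpolation=cv2.INTER_AREA)/255.
def fit(views,f,v0,cams=None):
    def cost(v):
        P=f(v); return sum(((hullmask(p,P,roi)-m)**2).sum() for p,roi,m in views)
    best=minimize(cost,v0,method='Nelder-Mead',options=dict(initial_simplex=np.array([v0]+[np.array(v0)+d for d in np.diag([.01,.01,.15])]),xatol=1e-5,fatol=1e-3))
    return best.x,best.fun
def soft(p,roi,score,lo,hi):
    c=p['color'][roi[1]:roi[3],roi[0]:roi[2]].astype(float); return np.clip((score(c)-lo)/(hi-lo),0,1)
blue=lambda c:c[...,2]-c[...,0]
orange=lambda c:c[...,0]-c[...,2]
E
python3 - <<'E'
from fit import *
np.set_printoptions(precision=4,suppress=True)
t,s=snap('top'),snap('scene'); print(t['cx'],t['cy'])
def run(name,f,v0,spec):
    vs=[]
    for p,roi,sc,lo,hi in spec: vs.append((p,np.array(roi),soft(p,roi,sc,lo,hi)))
    for k in [[0],[1],[0,1]]:
        x,c=fit([vs[i] for i in k],f,v0); print(name,k,x,np.degrees(x[2]),round(c,1),[round(vs[i][2].sum()) for i in k])
    return x
n20=np.radians(20)
def panel(v):
    r,o=pose(v,.078,n20); P=np.array([[a*.043,b*.058,.004] for a in(-1,1) for b in(-1,1)]); return r.apply(P)+o
def handle(v):
    r,o=pose(v,.020); return r.apply(box(.026,.026,.081,.148))+o
# white label/mark count as panel: close holes
def bl(c):
    m=np.clip(blue(c)/80.,0,1); return cv2.morphologyEx(m,cv2.MORPH_CLOSE,cv2.getStructuringElement(cv2.MORPH_ELLIPSE,(13,13)))
r=(250,170,325,245)
print('blue range',np.percentile(blue(t['color'][170:245,250:325].astype(float)),[50,80,90,95]))
x=run('panel',panel,[.5666,-.0473,.35],[(t,(250,170,325,245),bl,.1,.9),(s,(225,200,305,255),bl,.1,.9)])
def org(c): 
    return orange(c)
def topor(c): # include green cap
    return np.maximum(orange(c),c[...,1]-c[...,2]+60*(c[...,1]-c[...,0]>20))
run('pen',handle,[.4475,-.267,.35],[(t,(365,236,402,268),topor,30,110),(s,(120,178,155,220),topor,30,110)])
E
```

```text
271.67477221878244 207.46480614598656
blue range [-6. 26. 75. 77.]
panel [0] [ 0.5702 -0.043   0.4333] 24.826999480597078 96.3 [1205]
panel [1] [ 0.5691 -0.0408  0.4225] 24.207947316687793 40.4 [543]
panel [0, 1] [ 0.5698 -0.0428  0.4259] 24.404082989032254 142.0 [1205, 543]
pen [0] [ 0.4483 -0.28    0.3385] 19.39632375530132 35.4 [120]
pen [1] [ 0.4447 -0.2774  0.1366] 7.827551899898954 32.9 [445]
pen [0, 1] [ 0.4479 -0.2778  0.1651] 9.458591173865882 84.4 [120, 445]
```

```bash
cat > m.py <<'E'
from fit import *
np.set_printoptions(precision=4,suppress=True)
t,s=snap('top'),snap('scene')
n20=np.radians(20)
def cent(p,roi,name):
    U=8; c=cv2.resize(p['color'][roi[1]:roi[3],roi[0]:roi[2]],None,fx=U,fy=U,interpolation=cv2.INTER_CUBIC)
    r=cv2.GaussianBlur(c[...,0],(0,0),3); _,m=cv2.threshold(r,0,255,cv2.THRESH_OTSU)
    cs,_=cv2.findContours(m,cv2.RETR_EXTERNAL,cv2.CHAIN_APPROX_NONE); out=[]
    for q in cs:
        M=cv2.moments(q); x,y,w_,h_=cv2.boundingRect(q)
        if M['m00']>30*U*U and x>0 and y>0 and x+w_<c.shape[1] and y+h_<c.shape[0]: 
            out.append([(M['m10']/M['m00']+.5)/U-.5+roi[0],(M['m01']/M['m00']+.5)/U-.5+roi[1],M['m00']/U/U])
    return np.array(out)
print('top mark',cent(t,(269,202,285,218),''),'code',cent(t,(289,192,307,210),''))
print('scene mark',cent(s,(264,211,281,224),''),'code',cent(s,(243,221,266,236),''))
for v in([.5698,-.0428,.4259],):
    r,o=pose(v,.078,n20)
    for n,y in(('mark',.03),('code',-.03)):
        X=o+r.apply([0,y,.004]); print(n,X,px(t,X),px(s,X))
# rack fit + handle in top
rk=lambda v:(lambda r,o:r.apply(box(.084,.084,0,.095))+o)(*pose(v,0))
c=t['color']; print('rackpx',c[245,365],c[262,375],c[238,392],'floor',c[235,400],c[222,380]); 
print('handle',c[251,383],c[251,377],c[256,385],c[250,387])
E
python3 m.py; python3 - <<'E'
import cv2
a=cv2.imread('pics/top0.png')
cv2.imwrite('pics/z.png',cv2.hconcat([cv2.resize(a[232:274,350:402],(520,420)),]))
E
```

```text
top mark [[276.0779 209.3938 107.8672]] code [[297.0996 200.5442 156.5391]]
scene mark [[271.8885 217.2273  58.25  ]] code [[253.8151 228.5464  94.0547]]
mark [ 0.5562 -0.016   0.0818] [275.6643 209.3847] [271.5271 217.9356]
code [ 0.5809 -0.0707  0.0818] [296.7053 200.5935] [253.2768 229.219 ]
rackpx [93 94 95] [93 92 93] [143 139 137] floor [143 138 136] [148 143 140]
handle [ 74 118  70] [112  56  18] [126  72  47] [166 107  57]
```

View pics/z.png

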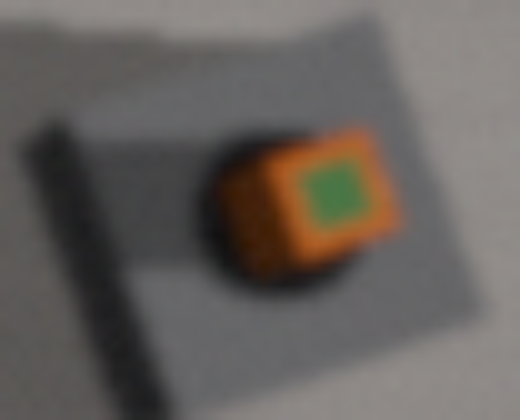

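The crop shows the rack yaw at about 20° and the pen's green top centre at full-top px (383.2, 250.9). The rack top corners are at (356.6,243.6), (386.6,233.1), (397.9,262.6) and (366.1,272.6).

```bash
python3 - <<'E'
from fit import *
np.set_printoptions(precision=4,suppress=True)
t,s=snap('top'),snap('scene')
def green(p,roi):
    c=p['color'][roi[1]:roi[3],roi[0]:roi[2]].astype(float); g=np.clip(c[...,1]-c[...,0],0,None); g[g<15]=0
    v,u=np.mgrid[roi[1]:roi[3],roi[0]:roi[2]]; return (g*u).sum()/g.sum(),(g*v).sum()/g.sum()
gt=green(t,(372,242,394,262)); gs=green(s,(128,178,146,192)); print(gt,gs)
print('pen',ray(t,*gt,.169),ray(s,*gs,.169))
q=np.array([[356.6,243.6],[386.6,233.1],[397.9,262.6],[366.1,272.6]])
C=np.array([ray(t,*a,.095) for a in q]); print(C, C.mean(0),[np.linalg.norm(C[i]-C[i-1]) for i in range(4)])
for n,a,b in(('mark',(276.0779,209.3938),(271.8885,217.2273)),('code',(297.0996,200.5442),(253.8151,228.5464))):
    print(n,ray(t,*a,.0818),ray(s,*b,.0818))
# big pens
for n,r1,r2 in(('A',(315,255,345,282),(182,130,202,145)),('B',(360,285,390,315),(125,128,152,142))):
    a=green(t,r1);b=green(s,r2); print(n,a,b)
    f=lambda z:np.linalg.norm(ray(t,*a,z)-ray(s,*b,z)); zz=np.linspace(.15,.4,251); z=zz[np.argmin([f(z) for z in zz])]; print(z,ray(t,*a,z),f(z))
# same for small pen
f=lambda z:np.linalg.norm(ray(t,*gt,z)-ray(s,*gs,z)); zz=np.linspace(.1,.25,151); z=zz[np.argmin([f(z) for z in zz])]; print(z,f(z))
st=ctrl.get_state(); print(st['eef_pos'],R.from_quat(st['tcp_rot']).as_matrix(),st['time'])
E
```

```text
(np.float64(383.1035971223022), np.float64(250.91942446043166)) (np.float64(134.88854489164086), np.float64(183.1486068111455))
pen [ 0.4476 -0.2792  0.169 ] [ 0.443  -0.2768  0.169 ]
[[ 0.4707 -0.226   0.095 ]
 [ 0.4998 -0.3031  0.095 ]
 [ 0.4249 -0.3314  0.095 ]
 [ 0.3973 -0.2504  0.095 ]] [ 0.4482 -0.2777  0.095 ] [np.float64(0.07724340481370165), np.float64(0.08236126539189838), np.float64(0.08007621242696562), np.float64(0.08556955242015198)]
mark [ 0.5562 -0.0171  0.0818] [ 0.5539 -0.0141  0.0818]
code [ 0.5811 -0.0717  0.0818] [ 0.5791 -0.0687  0.0818]
A (np.float64(332.20993322203674), np.float64(266.41861435726213)) (np.float64(188.24332648870637), np.float64(137.57597535934292))
0.235 [ 0.4036 -0.1495  0.235 ] 0.002394467515556419
B (np.float64(376.18525896414343), np.float64(299.797609561753)) (np.float64(135.22100954979535), np.float64(133.17462482946794))
0.235 [ 0.331  -0.2498  0.235 ] 0.0029006324079495394
0.171 0.0016908571080093044
[ 0.2244 -0.6366  0.2533] [[ 0.9432  0.3324  0.    ]
 [ 0.3324 -0.9432  0.    ]
 [ 0.     -0.     -1.    ]] 1.4
```

Careful with the scale: shifts go in shares of 800 mm and turns go in shares of 45 degrees. That gives: 328.5 mm / 800 = 0.4106, 305 mm / 800 = 0.3813, -0.6 degrees / 45 = -0.0133.

Emit:
{"method": "send_rows", "body": {
  "rows": "0 0 -0.0133 0.05 -0.04 0 1; 0 0 -0.0133 0.1063 -0.085 0 1; 0 0 -0.0133 0.1625 -0.13 0 1; 0 0 -0.0133 0.2188 -0.175 0 1; 0 0 -0.0133 0.275 -0.2213 0 1; 0 0 -0.0133 0.3313 -0.2663 0 1; 0 0 -0.0133 0.3813 -0.3063 0 1; 0 0 -0.0133 0.4106 -0.33 0 1",
  "grip_force": 60
}}

```text
time: 2.4
eef_pos: [0.4474, -0.2763, 0.2536]
tcp_rot: [0.985, 0.175, 0.0, 0.0]
contact_force: [0.9, -0.8, 0.3]
opening: 0.996
finger_force: 0.0
```

Emit:
{"method": "send_rows", "body": {
  "rows": "0 0 0 0 0 0 1; 0 0 0 0 0 0 1"
}}

```text
time: 2.65
eef_pos: [0.4463, -0.2789, 0.2535]
tcp_rot: [0.985, 0.174, -0.0, 0.0]
contact_force: [-0.5, 0.3, 0.1]
opening: 0.999
finger_force: 0.0
```

```bash
python3 - <<'E'
from fit import *
np.set_printoptions(precision=4,suppress=True)
s=snap('scene','sc1.png');t=snap('top','t1.png')
im=cv2.imread('pics/sc1.png')[40:265,60:335]
cv2.imwrite('pics/c1.png',cv2.resize(im,None,fx=2.6,fy=2.6,interpolation=cv2.INTER_CUBIC))
st=ctrl.get_state(); print(st['eef_pos'],R.from_quat(st['tcp_rot']).as_matrix(),st['time'],st['qpos'],st['contact_force'])
M=R.from_quat(st['tcp_rot']).as_matrix(); print(M.T@(np.array([.4465,-.2785,.139])-st['eef_pos'])*1000)
E
```

```text
[ 0.446  -0.2794  0.2534] [[ 0.9401  0.3409 -0.0001]
 [ 0.3409 -0.9401 -0.0003]
 [-0.0002  0.0002 -1.    ]] 2.75 [-0.7524 -0.044   1.9396 -0.0003  1.2459  0.4706] [-0.0482 -0.2176  0.1197]
[  0.8115  -0.6903 114.3581]
```

View pics/c1.png

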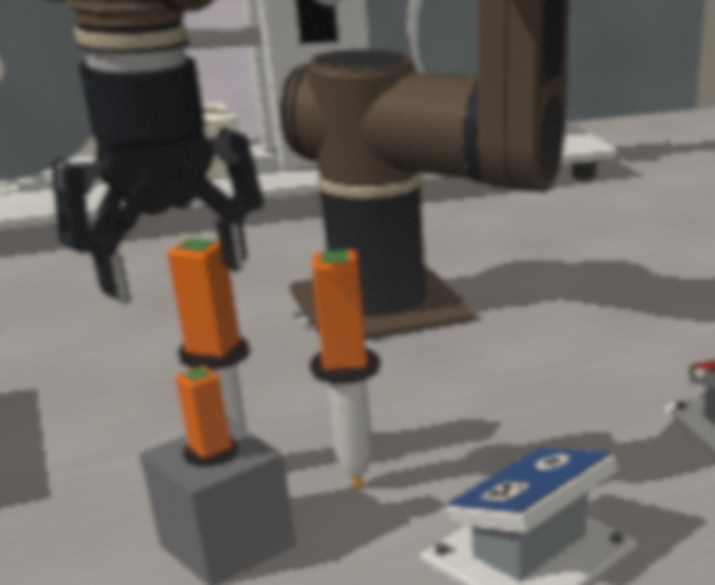

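The crop shows the open gripper above and behind the small pen, with its fingers well clear of both large pens. I'll go down and grip.

In the tool's units: 114.5 mm / 800 = 0.1431, 114 mm / 800 = 0.1425.

Emit:
{"method": "send_rows", "body": {
  "rows": "0 0 0 0.0013 -0.0013 0.0313 1; 0 0 0 0.0013 -0.0013 0.0688 1; 0 0 0 0.0013 -0.0013 0.1 1; 0 0 0 0.0013 -0.0013 0.1225 1; 0 0 0 0.0013 -0.0013 0.135 1; 0 0 0 0.0013 -0.0013 0.1425 1; 0 0 0 0.0013 -0.0013 0.1431 1; 0 0 0 0.0013 -0.0013 0.1431 1"
}}

```text
time: 3.75
eef_pos: [0.4475, -0.2775, 0.1396]
tcp_rot: [0.985, 0.174, 0.0, 0.001]
contact_force: [0.1, 0.6, 0.2]
opening: 0.999
finger_force: 0.0
```

Emit:
{"method": "send_rows", "body": {
  "rows": "0 0 0 0 0 0 -1; 0 0 0 0 0 0 -1; 0 0 0 0 0 0 -1; 0 0 0 0 0 0 -1; 0 0 0 0 0 0 -1; 0 0 0 0 0 0 -1"
}}

```text
time: 4.5
eef_pos: [0.4472, -0.2773, 0.1391]
tcp_rot: [0.985, 0.174, 0.0, 0.0]
contact_force: [-0.1, -0.2, 1.7]
opening: 0.299
finger_force: 59.8
```

```bash
python3 - <<'E'
from fit import *
np.set_printoptions(precision=4,suppress=True)
s=snap('scene','sc2.png');t=snap('top','t2.png')
im=cv2.imread('pics/sc2.png')[100:265,80:285]
cv2.imwrite('pics/c2.png',cv2.resize(im,None,fx=3.5,fy=3.5,interpolation=cv2.INTER_CUBIC))
st=ctrl.get_state(); print({k:st[k] for k in('time','eef_pos','contact_force','opening','finger_force','wrist_torque')})
E
```

```text
{'time': 4.6, 'eef_pos': array([ 0.4472, -0.2773,  0.1391]), 'contact_force': array([-0.3004,  0.3797,  2.0435]), 'opening': 0.29965302147540596, 'finger_force': 59.861934185028076, 'wrist_torque': array([0.0138, 0.092 , 0.0105])}
```

View pics/c2.png

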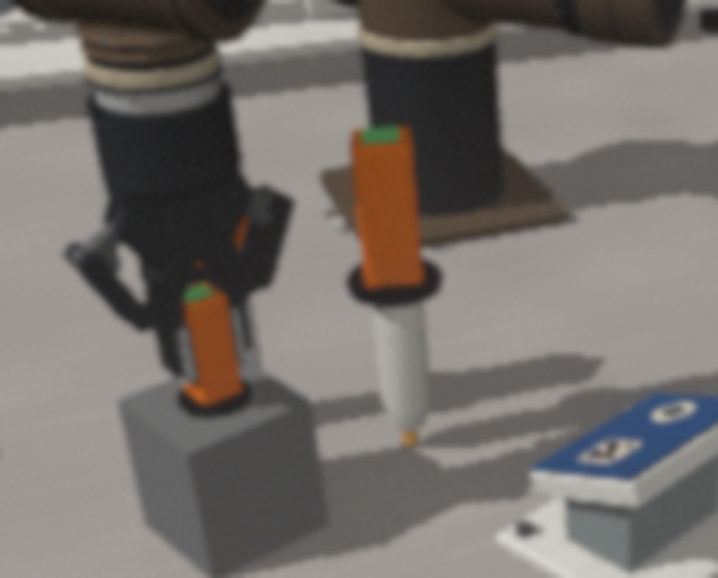

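Gripped: the opening gives 25.5 mm and the force is 60 N. The crop shows the pads on both handle flats above the flange. Now I'll lift straight up.

In the tool's units: -158 mm / 800 = -0.1975, -148 mm / 800 = -0.185.

Emit:
{"method": "send_rows", "body": {
  "rows": "0 0 0 0 0 -0.015 -1; 0 0 0 0 0 -0.04 -1; 0 0 0 0 0 -0.07 -1; 0 0 0 0 0 -0.1 -1; 0 0 0 0 0 -0.13 -1; 0 0 0 0 0 -0.16 -1; 0 0 0 0 0 -0.185 -1; 0 0 0 0 0 -0.1975 -1"
}}

```text
time: 5.6
eef_pos: [0.4472, -0.2772, 0.2983]
tcp_rot: [0.985, 0.174, 0.001, 0.001]
contact_force: [0.0, 0.5, -1.5]
opening: 0.297
finger_force: 59.5
```

Emit:
{"method": "send_rows", "body": {
  "rows": "0 0 0 0 0 0 -1; 0 0 0 0 0 0 -1"
}}

```text
time: 5.85
eef_pos: [0.4466, -0.2768, 0.2956]
tcp_rot: [0.985, 0.174, -0.001, -0.001]
contact_force: [0.4, 0.1, -2.1]
opening: 0.295
finger_force: 59.5
```

```bash
cat > plan.py <<'E'
from fit import *
np.set_printoptions(precision=4,suppress=True)
MARK=np.array([.5552,-.0158,.0818]); CODE=np.array([.5802,-.0705,.0818]); YAW=np.radians(24.5)
RP=R.from_euler('ZY',[YAW,-np.radians(20)]); N=RP.apply([0,0,1])
RT=RP*R.from_euler('x',180,degrees=True)      # tool: z into panel, x along panel x
L=.133  # TCP to free tip along tool z
def target(pt,gap,off=np.zeros(3)): return pt+N*(L+gap)-RT.apply(off)
def delta(pos,rot):
    st=ctrl.get_state(); R0=R.from_quat(st['tcp_rot'])
    return np.degrees((R0.inv()*rot).as_rotvec()),R0.inv().apply(pos-st['eef_pos'])*1000
E
python3 - <<'E'
from plan import *
s=snap('scene','sc3.png');t=snap('top','t3.png')
st=ctrl.get_state(); print(st['time'],st['eef_pos'],st['contact_force'],st['opening'],st['finger_force'],N)
print('scan',target(CODE,.05),*delta(target(CODE,.05),RT))
R0=R.from_quat(st['tcp_rot']);tip=st['eef_pos']+R0.apply([0,0,L]); print('tip',tip,px(s,tip),px(t,tip))
im=cv2.imread('pics/sc3.png')[60:240,80:290]
cv2.imwrite('pics/c3.png',cv2.resize(im,None,fx=3.3,fy=3.3,interpolation=cv2.INTER_CUBIC))
E
```

```text
5.95 [ 0.4467 -0.2768  0.2955] [ 0.4782  0.1296 -1.1977] 0.2968648150109724 59.54057693481445 [-0.3112 -0.1418  0.9397]
scan [ 0.5232 -0.0965  0.2538] [ 0.6658 20.0453 -4.4644] [ 133.722  -143.1713   41.9221]
tip [ 0.4464 -0.2766  0.1625] [135.7609 186.6084] [381.5252 251.5827]
```

View pics/c3.png

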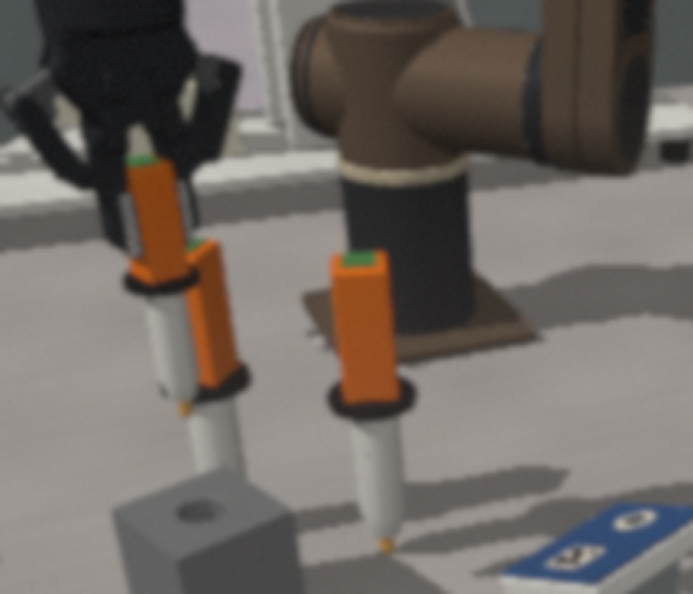

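The crop shows the pen clear of the rack and hanging straight. Its tip is at full-scene px (136,185), against (135.8,186.6) predicted. Next is the scan pose above the code.

In the tool's units: -143.2 mm / 800 = -0.179, -142 mm / 800 = -0.1775, 20 degrees / 45 = 0.4444.

Emit:
{"method": "send_rows", "body": {
  "rows": "0 0 0 0.025 -0.01 0 -1; 0.0022 0.0667 -0.0156 0.0563 -0.035 0 -1; 0.0044 0.1333 -0.0311 0.09 -0.0688 0 -1; 0.0067 0.2222 -0.0489 0.1225 -0.1063 0.0075 -1; 0.0111 0.3111 -0.0711 0.1475 -0.1413 0.02 -1; 0.0133 0.3889 -0.0889 0.1613 -0.1663 0.035 -1; 0.0156 0.4444 -0.1 0.1663 -0.1775 0.0475 -1; 0.0156 0.4444 -0.1 0.1671 -0.179 0.0524 -1"
}}

```text
time: 6.95
eef_pos: [0.5225, -0.0961, 0.253]
tcp_rot: [0.962, 0.21, 0.168, -0.037]
contact_force: [0.1, -0.5, -1.4]
opening: 0.298
finger_force: 59.7
```

Emit:
{"method": "send_rows", "body": {
  "rows": "0 0 0 0 0 0 -1; 0 0 0 0 0 0 -1; 0 0 0 0 0 0 -1"
}}

```text
time: 7.32
eef_pos: [0.524, -0.0974, 0.2556]
tcp_rot: [0.962, 0.209, 0.17, -0.036]
contact_force: [-0.6, -0.8, -1.1]
opening: 0.301
finger_force: 59.7
```

```bash
python3 - <<'E'
from plan import *
s=snap('scene','sc4.png');t=snap('top','t4.png')
st=ctrl.get_state(); print(st['time'],st['eef_pos'],st['contact_force'],st['opening'],st['finger_force'],st['qpos'])
print('residual',*delta(target(CODE,.05),RT))
R0=R.from_quat(st['tcp_rot']);tip=st['eef_pos']+R0.apply([0,0,L]); print('tip',tip,px(s,tip),px(t,tip),'code',px(s,CODE),'mark',px(s,MARK),px(t,MARK))
print('axis',px(s,st['eef_pos']+R0.apply([0,0,.044])))
a=cv2.imread('pics/sc4.png')[130:260,200:330]; b=cv2.imread('pics/t4.png')[160:260,225:325]
cv2.imwrite('pics/c4.png',cv2.hconcat([cv2.resize(a,(455,455),interpolation=cv2.INTER_CUBIC),cv2.resize(b[:, :75],(341,455),interpolation=cv2.INTER_CUBIC)]))
E
```

```text
7.425 [ 0.5239 -0.0971  0.2553] [ 0.3475  0.9836 -1.6482] 0.2989091733356784 59.67853009700775 [-0.4935 -0.1671  2.074   0.3204  1.0395  0.5126]
residual [ 0.1002 -0.0202  0.0626] [-0.7877 -0.8899  1.3513]
tip [ 0.5654 -0.0785  0.1303] [246.6502 206.8958] [300.418  203.4801] code [253.2183 229.0042] mark [271.4423 217.6861] [275.5613 209.7419]
axis [234.8469 166.0322]
```

View pics/c4.png

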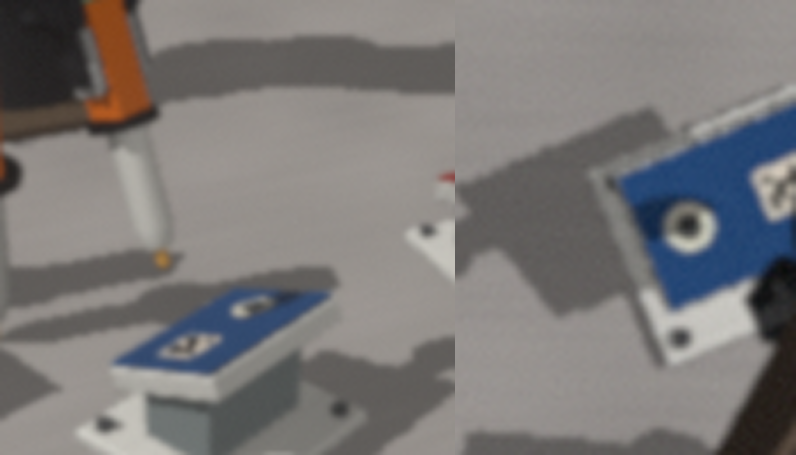

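The crop shows the pen above the code, tilted square to the panel. The tip is at full-scene px (246.3,206.3), against (246.7,206.9) predicted. That agrees to about 1 mm, and the arm is still. I'll hold the scan while refining the bias from the brass tip.

Emit:
{"method": "send_rows", "body": {
  "rows": "0 0 0 0 0 0 -1; 0 0 0 0 0 0 -1; 0 0 0 0 0 0 -1; 0 0 0 0 0 0 -1; 0 0 0 0 0 0 -1; 0 0 0 0 0 0 -1; 0 0 0 0 0 0 -1; 0 0 0 0 0 0 -1"
}}

```text
time: 8.43
eef_pos: [0.5237, -0.0968, 0.2549]
tcp_rot: [0.962, 0.209, 0.17, -0.036]
contact_force: [-0.6, 0.4, -1.5]
opening: 0.298
finger_force: 59.7
```

Emit:
{"method": "send_rows", "body": {
  "rows": "0 0 0 0 0 0 -1; 0 0 0 0 0 0 -1; 0 0 0 0 0 0 -1; 0 0 0 0 0 0 -1; 0 0 0 0 0 0 -1; 0 0 0 0 0 0 -1; 0 0 0 0 0 0 -1; 0 0 0 0 0 0 -1"
}}

```text
time: 9.43
eef_pos: [0.5237, -0.0968, 0.2549]
tcp_rot: [0.962, 0.209, 0.17, -0.036]
contact_force: [0.6, 0.5, -0.9]
opening: 0.295
finger_force: 59.7
```

```bash
python3 - <<'E'
from plan import *
for i in range(3):
    s=snap('scene'); st=ctrl.get_state()
    roi=(240,196,254,212); c=s['color'][roi[1]:roi[3],roi[0]:roi[2]].astype(float); g=c[...,0]-c[...,2]; g[g<25]=0
    v,u=np.mgrid[roi[1]:roi[3],roi[0]:roi[2]]; m=np.array([(g*u).sum(),(g*v).sum()])/g.sum()
    R0=R.from_quat(st['tcp_rot']); q=[px(s,st['eef_pos']+R0.apply([0,0,L-k])) for k in(.0,.0065,.014)]
    print(st['time'],st['eef_pos'],m,q)
    b=m-q[1]
# scene bias in image -> mark/code measured in scene, corrected
for n,p in(('mark',(271.8885,217.2273)),('code',(253.8151,228.5464))): print(n,ray(s,*(np.array(p)-b),.0818))
E
```

```text
9.475 [ 0.5237 -0.0968  0.2549] [246.0597 203.6439] [array([246.7632, 206.9586]), array([245.9279, 204.0685]), array([244.9591, 200.7163])]
9.525 [ 0.5237 -0.0969  0.2549] [246.0563 203.6408] [array([246.7568, 206.9671]), array([245.9214, 204.077 ]), array([244.9525, 200.7247])]
9.575 [ 0.5237 -0.0968  0.2549] [246.0551 203.643 ] [array([246.7674, 206.9633]), array([245.9321, 204.0732]), array([244.9632, 200.721 ])]
mark [ 0.5554 -0.0151  0.0818]
code [ 0.5805 -0.0695  0.0818]
```

Holding was steady for over 2 s, and the bias-corrected mark and code agree with my estimates within 1 mm. Next I move over the mark at a 15 mm gap.

```bash
sed -i 's/^MARK=.*; CODE/MARK=np.array([.5554,-.0153,.0818]); CODE/' plan.py; python3 - <<'E'
from plan import *
print(*delta(target(MARK,.015),RT))
E
```

```text
[ 0.0724 -0.0078  0.0736] [ -0.2413 -61.0887  36.0548]
```

Emit:
{"method": "send_rows", "body": {
  "rows": "0 0 0 0 -0.015 0 -1; 0 0 0 0 -0.0375 0 -1; 0 0 0 0 -0.06 0.0038 -1; 0 0 0 0 -0.0725 0.0125 -1; 0 0 0 0 -0.0763 0.0238 -1; 0 0 0 0 -0.0763 0.035 -1; 0 0 0 0 -0.0763 0.0425 -1; 0 0 0 0 -0.0763 0.045 -1"
}}

```text
time: 10.58
eef_pos: [0.5096, -0.0365, 0.2202]
tcp_rot: [0.962, 0.209, 0.169, -0.036]
contact_force: [-0.0, -0.0, -1.1]
opening: 0.295
finger_force: 59.8
```

Emit:
{"method": "send_rows", "body": {
  "rows": "0 0 0 0 0 0 -1; 0 0 0 0 0 0 -1; 0 0 0 0 0 0 -1; 0 0 0 0 0 0 -1"
}}

```text
time: 11.08
eef_pos: [0.5096, -0.0364, 0.2213]
tcp_rot: [0.962, 0.209, 0.17, -0.036]
contact_force: [0.2, 0.3, -0.7]
opening: 0.296
finger_force: 59.8
```

```bash
python3 - <<'E'
from plan import *
s=snap('scene','sc5.png');t=snap('top','t5.png')
F=[]
for i in range(8): s=snap('scene'); F.append(ctrl.get_state()['contact_force'])
F=np.array(F); print('F.N',F@N,(F@N).mean(),F.mean(0))
st=ctrl.get_state(); print(st['time'],st['eef_pos'],st['finger_force'])
print('to contact',*delta(target(MARK,0),RT))
R0=R.from_quat(st['tcp_rot']);print('tip,-6.5mm',px(s,st['eef_pos']+R0.apply([0,0,L])),px(s,st['eef_pos']+R0.apply([0,0,L-.0065])))
roi=(255,198,278,214); c=s['color'][roi[1]:roi[3],roi[0]:roi[2]].astype(float); g=c[...,0]-c[...,2]; g[g<25]=0
v,u=np.mgrid[roi[1]:roi[3],roi[0]:roi[2]]; print('brass',(g*u).sum()/g.sum(),(g*v).sum()/g.sum())
a=cv2.imread('pics/sc5.png')[150:250,215:325]
cv2.imwrite('pics/c5.png',cv2.resize(a,None,fx=5,fy=5,interpolation=cv2.INTER_CUBIC))
E
```

```text
F.N [-1.6168 -1.1531 -1.2606 -1.5218 -1.9943 -1.0322 -0.9921 -0.1565] -1.2159272637111271 [ 0.3219 -0.0556 -1.1957]
11.575 [ 0.5095 -0.0363  0.221 ] 59.793696999549866
to contact [ 0.0701 -0.0058  0.0677] [-0.2165 -0.1057 15.0396]
tip,-6.5mm [269.9967 211.5087] [269.2633 208.7982]
brass 269.4983660130719 208.3986928104575
```

View pics/c5.png

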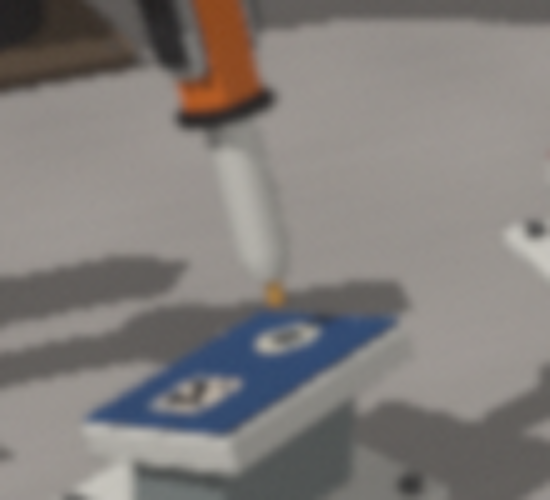

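The crop shows the tip at full-scene px (270,210), right above the mark at (272,217) along the panel's normal. I'll approach gently and watch the force; the baseline along the normal is −1.2 N.

In the tool's units: 17 mm / 800 = 0.0213, 16.5 mm / 800 = 0.0206.

Emit:
{"method": "send_rows", "body": {
  "rows": "0 0 0 0 0 0.0038 -1; 0 0 0 0 0 0.0088 -1; 0 0 0 0 0 0.0125 -1; 0 0 0 0 0 0.015 -1; 0 0 0 0 0 0.0175 -1; 0 0 0 0 0 0.0194 -1; 0 0 0 0 0 0.0206 -1; 0 0 0 0 0 0.0213 -1"
}}

```text
time: 12.58
eef_pos: [0.5149, -0.0339, 0.2053]
tcp_rot: [0.962, 0.21, 0.17, -0.036]
contact_force: [-1.0, 0.7, 0.2]
opening: 0.298
finger_force: 59.9
```

```bash
cat > f.py <<'E'
from plan import *
F=[]
for i in range(16): s=snap('scene'); F.append(ctrl.get_state()['contact_force']@N)
st=ctrl.get_state(); print('push',np.mean(F)+1.22,'+-',np.std(F)/4,st['time'],st['eef_pos'],st['contact_force'])
print('past nominal contact',-delta(target(MARK,0),RT)[1],delta(target(MARK,0),RT)[0])
R0=R.from_quat(st['tcp_rot']);print('flange -89mm',px(s,st['eef_pos']+R0.apply([0,0,.044])))
E
python3 f.py
```

```text
push 2.1522816975448587 +- 0.15139704493364425 13.375 [ 0.5149 -0.0339  0.2051] [-0.5784 -0.0441 -0.0391]
past nominal contact [0.2737 0.1328 1.9285] [ 0.0756 -0.0126  0.0679]
flange -89mm [261.6887 180.7675]
```

The push is 2.15 N at 1.9 mm past nominal contact; the spring law gives 2.08 N. I need about 2.6 mm more.

In the tool's units: 2.6 mm / 800 = 0.0033, 1.4 mm / 800 = 0.0018.

Emit:
{"method": "send_rows", "body": {
  "rows": "0 0 0 0 0 0.0009 -1; 0 0 0 0 0 0.0018 -1; 0 0 0 0 0 0.0025 -1; 0 0 0 0 0 0.0033 -1; 0 0 0 0 0 0.0033 -1; 0 0 0 0 0 0.0033 -1"
}}

```text
time: 14.12
eef_pos: [0.5157, -0.0335, 0.2026]
tcp_rot: [0.962, 0.209, 0.17, -0.036]
contact_force: [-0.9, -0.4, 1.0]
opening: 0.296
finger_force: 60.0
```

```bash
python3 f.py; sed -n 1,1p /dev/null; python3 f.py|head -1
```

```text
push 2.8457005015856476 +- 0.1041047916627407 14.925 [ 0.5157 -0.0335  0.2026] [-2.1936  0.3028  1.9912]
past nominal contact [0.2451 0.1241 4.5532] [ 0.0742 -0.0095  0.0699]
flange -89mm [261.9923 181.9146]
push 2.751943409915726 +- 0.12383452368568273 15.725 [ 0.5157 -0.0335  0.2026] [-0.8226  0.0545  0.4381]
```

The push is about 2.8–3.0 N, from both the force and the travel. The tip is on the mark, the pen is square and the arm is steady. Handing in.

```bash
python3 -c "
from plant import ctrl
print(ctrl.sign_off())"
```

```text
the job is handed in; nothing more can be done
None
```

I handed the job in at about 16 s with the pen still gripped, square to the blue panel, its tip on the wear mark at about 2.9 N (spring about 4.6 mm in). Before that I held it about 5 cm off the code label for over 2 s; the interface gives no sign whether the code actually read.

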